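# Raise a jar on the height-checking stand and hold it at the marker

### The arm

A 6-joint arm with a two-finger parallel gripper is mounted at the origin on a cart in front of the work surface, level with it; the furniture and walls round the work are solid. World frame = base frame: x ahead of the robot, y to its left, z up, the work surface at z = 0. Lengths are in mm, angles in rad, forces in N, time in s.
With the tool pointing down it reaches from about 350 to 775 mm from the base axis. Payload 7.3 kg.
Tool frame: the origin (TCP) lies on the centre line of the jaws, within the pads' length; the fingertips stand 22 mm ahead of it and the grasp point (between the pads) lies 3 mm ahead of it; z points along the fingers, y is the direction in which the jaws open and shut (so a half turn about z gives the same grasp; the last joint's range is limited). The gripper opens to 92 mm and grips with 3 to 60 N. Pads are 19 mm wide; open, the fingers measure 130 mm over their backs; the gripper's body (75 mm by 190 mm) begins 47 mm behind the grasp point.
Start: joints at [1.159, 0.342, 1.524, -0, 1.275, -0.146], TCP at [137.891, 506.585, 248.741] pointing down, gripper open.
Joint ranges: [-2.53, 2.53], [-0.77, 2.02], [0.04, 2.7], [-1, 4.14], [0.28, 2.66], [-3.11, 3.11]. Speed limits (rad/s): [2.57, 2.57, 3.14, 3.14, 3.14, 3.14].

### API

Orientations are given as [roll, pitch, yaw] about the fixed x, y, z axes, in that order (R = Rz(yaw) Ry(pitch) Rx(roll)).
In Python, from plant import bot gives the robot as it stands.
- The arm moves only by the tool play_rows, never from a script. Its argument "moves" is one flat list of numbers, 5 for each row, row after row: the closure in counts, from 0 (fully open) to 255 (shut), then the shift along the tool's x, y, z in mm, then the turn about the tool's z in degrees. A call has 1 to 8 rows; each row is the pose to reach, as a shift and turn from the pose commanded when the call began, along the tool's axes at that moment; what a row does not reach only later rows make up. A row lasts 1/12 s, in which the tool goes at most 41.7 mm and 7.16 degrees, less where a joint would pass 70% of its speed; a pose out of reach is approached as far as the arm can. A call with a gripper value outside its range is refused whole. The fingers move at their own pace and stop on an object; the grip force is fixed at half the most. Time passes only in rows, so rows that repeat a pose let the fingers close. It gives the time, the measured TCP pose, the force and the opening at its end, in the units of the state.
- bot.get_obs(): the state, without advancing time (a new reading comes with each control period).
- bot.capture(name): name is "scene" or "side" or "wrist"; returns a dict with "color" (480x640x3 uint8, red, green, blue), "fx", "fy", "cx", "cy" (pixels), "world_to_cam" (4x4, takes a point from world to camera coordinates); the wrist camera has in their place "T_tool_cam" (4x4, takes a point from camera to tool coordinates, whose origin is the TCP and whose axes are the flange's). Camera axes: x right, y down, z forward; pixel columns grow to the right and rows downward; lengths in mm; the calibration is good to about 2 mm. A picture is of the moment at which its call begins: read the wrist's pose just before it. There is no depth.
- bot.close_job(): hands the job in, once; it reports no verdict.
The state is a dict: "time": time; "joint_positions": joint angles; "dq": joint speeds; "tau": joint torques, N m; "tool_pos": TCP position; "tcp_rot": TCP orientation; "contact_force": force on the tool from outside, world axes, zero at the start; "moment": the same for the moment, N m; "grip_width": finger opening in mm.
Only numpy, scipy, OpenCV 4.12 (cv2) and the standard library are available. Lean on these libraries where they do the work, as an engineer would, in place of code of your own. Each camera call takes 0.05 s, during which the arm holds its last target.

### The job

Stand the glass jar upright on the round lift table of the height-checking stand and let go of it. Then press the orange paddle down so that the lift table rises until its red pointer lies level with the middle of the white window between the marker's two green tabs, and finish while still holding the paddle there, because it springs back when released, touching neither the jar nor the lift table. Do not drop or tip the jar, and leave the marker's setting and the oil can that stands beside the stand as they are.

Things in the scene. Friction and masses are not known exactly. Their poses are not given: they have to be found in the camera images.
- stand: Height-checking stand, fixed to the bench: grey base plate 130 (x) x 360 (y) x 12 mm, origin at the centre of its underside, on the bench, z up. Along its own y axis, from -y to +y: orange paddle (y -138 mm), lever pivot between two dark cheeks up to 66 mm high (y -20), round lift table (y +75), gauge column 112 mm high (y +160) with the sliding marker. Its position and yaw vary.
- lever: Spring-loaded see-saw lever of the stand, two steel rods with the orange paddle at its -y end; origin on the pivot, 55 mm above the bench at the stand's y = -20 mm; it turns about the stand's x axis, 0.36 rad from rest to its stop. Pressing the paddle (118 mm from the pivot) down raises the lift table by 0.8 mm for each mm the paddle sinks. Holding it takes about 6 to 11 N, downward, with the jar on the table. Released, it springs back.
- paddle_top (a point): Centre of the top face of the orange paddle, a pad 56 (x) x 52 (y) x 10 mm with black ribs; about 86 mm above the bench at rest, tilted 0.2 rad up towards -y, level after about half its travel of about 42 mm; it moves with the lever
- lift_table: Round aluminium lift table of the stand, 100 mm across, with a raised rim 4 mm high and 3 mm wide (flat inside: 94 mm across) and a red pointer that reaches to +y; origin at the centre of its flat top. It moves straight up and down, 0 to 34 mm, driven by the lever.
- table_top (a point): Centre of the lift table's flat top, 50 mm above the bench at rest; axes as the stand's
- pointer_tip (a point): The tip of the red pointer on the lift table (bar 4 mm thick), 88 mm from the table's centre towards +y and 5 mm below its top; it rises with the table and passes just in front of the marker, without touching it
- window_mid (a point): Middle of the marker's white window, 12 mm high between two green tabs 28 mm wide and 12 mm high, just in front of the gauge column; the pointer's tip has to come level with it. The marker sits 10 to 26 mm above the pointer's rest height, different each time; it slides stiffly and must stay where it is.
- jar: Clear glass jar with a white lid, 64 mm across (lid and body), 97 mm high, about 0.36 kg (0.25 to 0.47); origin at the centre of its underside. It stands upright on the bench, left or right of the stand.
- jar_mid (a point): Centre of the jar, half-way up, 48.5 mm above its underside
- oil_can_mid (a point): Centre of the body of a dark green oil can, 42.5 mm above its underside; body 70 mm across and 85 mm high, thin bent spout up to 173 mm. It stands on the other side of the stand from the jar and is to be left alone.
Mind the look-alikes: they are no part of the job. There is more than one size of the jar; the one meant has the size given above.

How it is judged:
By the outcome, as a careful person would: the job done as asked, in the order asked, and still so for the second after the job is handed in, while the arm keeps its last pose, push and grip.
It also fails if it takes over 59 s, if anything falls off the work surface, if the arm or the gripper's body presses on something with over 40 N, if the wrist force passes 120 N, or if a joint passes its speed limit or range.

## Working session

There is one attempt and no reset: what is moved stays moved. The work goes in short steps, Python scripts to look and compute and a tool call to move; the robot and the scene stay as the last step left them, time stands still between calls to the robot, and variables do not carry over. Pictures are saved under pics/ and viewed, and the job is handed in when it is done.

Besides the shell and the picture viewer there is one more tool, called after "Call:" by a JSON object that holds its "op" and its "data", one argument or row to a line. play_rows: Moves the arm, as the interface text tells. Its arguments: {"type":"object","properties":{"moves":{"type":"array","items":{"type":"number"}}},"required":["moves"]}

```bash
ls; mkdir -p pics; python3 - <<'E'
from plant import bot
import cv2,json
import numpy as np
np.set_printoptions(precision=4,suppress=True)
print(bot.get_obs())
for n in ["scene","side","wrist"]:
    c=bot.capture(n); cv2.imwrite(f"pics/{n}0.png",c["color"][:,:,::-1])
    print(n,c["fx"],c["fy"],c["cx"],c["cy"],c.get("world_to_cam",c.get("T_tool_cam")))
E
```

```text
pics
{'time': 0.0, 'joint_positions': array([ 1.159 ,  0.3427,  1.525 ,  0.    ,  1.2754, -0.146 ]), 'dq': array([-0.0016, -0.0004,  0.0005, -0.0001, -0.0005, -0.0004]), 'tau': array([ -0.0025, -43.126 , -24.4205,   0.0715,   0.0564,  -0.0001]), 'tool_pos': array([137.725 , 506.2221, 248.0481]), 'tcp_rot': array([-3.1401, -0.0003,  2.8758]), 'contact_force': array([-0.6604, -0.3494,  0.1007]), 'moment': array([-0.0054,  0.0017, -0.0172]), 'grip_width': 91.67268618267916}
scene 589.5611915347943 589.5611915347943 310.1738789051091 249.65298273815685 [[   0.6782   -0.7348   -0.0086 -457.3162]
 [  -0.4989   -0.4518   -0.7396  303.3112]
 [   0.5396    0.5059   -0.673  1261.8097]
 [   0.        0.        0.        1.    ]]
side 621.2597718866724 621.2597718866724 320.9783772770626 240.9452061781628 [[   0.9839   -0.1776    0.0209 -590.2414]
 [  -0.0898   -0.5915   -0.8013   79.9335]
 [   0.1547    0.7865   -0.5979 1485.3636]
 [   0.        0.        0.        1.    ]]
wrist 386.93512068533244 386.93512068533244 317.29494781744074 240.0851977681816 [[  -0.0001   -0.9598   -0.2807   76.1233]
 [   1.       -0.       -0.0003    0.6919]
 [   0.0003   -0.2807    0.9598 -135.9486]
 [   0.        0.        0.        1.    ]]
```

View pics/scene0.png

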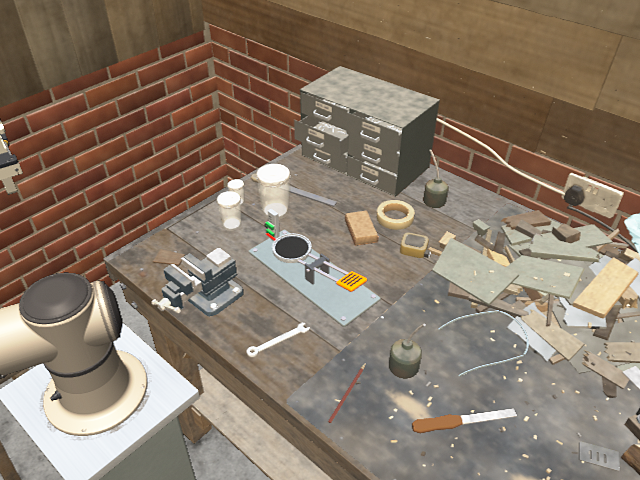

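View pics/side0.png

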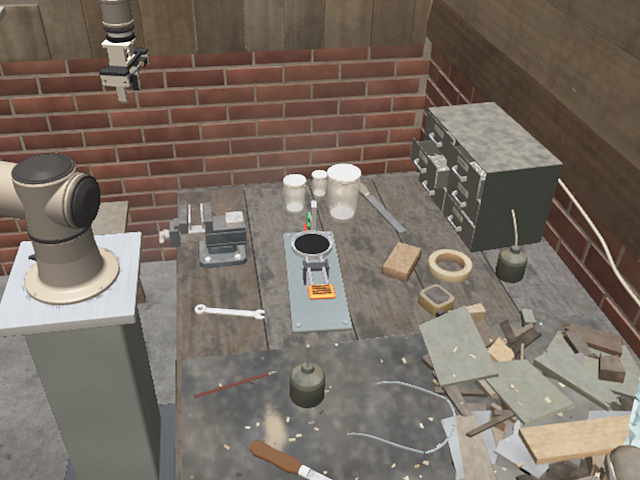

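View pics/wrist0.png

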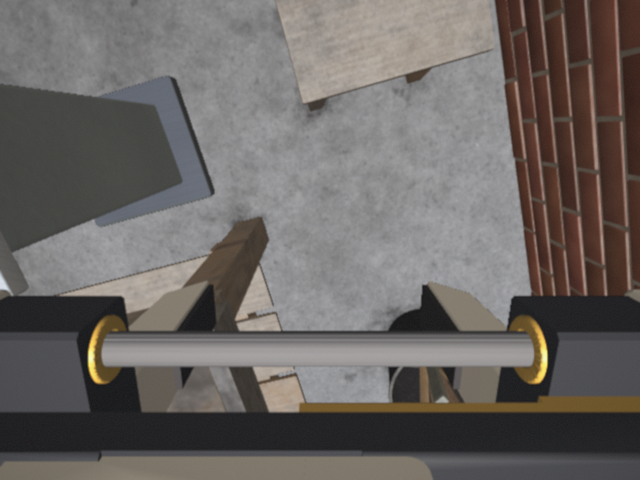

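```bash
cat > h.py <<'E'
import numpy as np, cv2
np.set_printoptions(precision=3,suppress=True)
from plant import bot
from scipy.spatial.transform import Rotation as Rn
def K(c): return np.array([[c["fx"],0,c["cx"]],[0,c["fy"],c["cy"]],[0,0,1]])
def T(c,obs=None):
    if "world_to_cam" in c: return np.array(c["world_to_cam"])
    M=np.eye(4); M[:3,:3]=Rn.from_euler("xyz",obs["tcp_rot"]).as_matrix(); M[:3,3]=obs["tool_pos"]
    return np.linalg.inv(M@np.array(c["T_tool_cam"]))
def ray(c,px,obs=None):
    W=T(c,obs); R=W[:3,:3]; o=-R.T@W[:3,3]
    return o, R.T@np.linalg.solve(K(c),[px[0],px[1],1.])
def onz(c,px,z,obs=None):
    o,d=ray(c,px,obs); return o+d*(z-o[2])/d[2]
def tri(c1,p1,c2,p2,o1=None,o2=None):
    a,d=ray(c1,p1,o1); b,e=ray(c2,p2,o2)
    s,t=np.linalg.lstsq(np.array([d,-e]).T,b-a,rcond=None)[0]
    return (a+s*d+b+t*e)/2, np.linalg.norm(a+s*d-b-t*e)
def proj(c,X,obs=None):
    W=T(c,obs); x=K(c)@(W[:3,:3]@np.asarray(X,float)+W[:3,3]); return x[:2]/x[2]
def crop(img,x0,y0,x1,y1,f,name):
    v=img[y0:y1,x0:x1]; cv2.imwrite(name,cv2.resize(v,None,fx=f,fy=f,interpolation=cv2.INTER_CUBIC))
E
python3 - <<'E'
from h import *
a=cv2.imread("pics/scene0.png");b=cv2.imread("pics/side0.png")
crop(a,205,150,405,300,4,"pics/s1.png")
crop(b,260,155,380,335,3.3,"pics/d1.png")
E
```

```text
(no output)
```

View pics/s1.png

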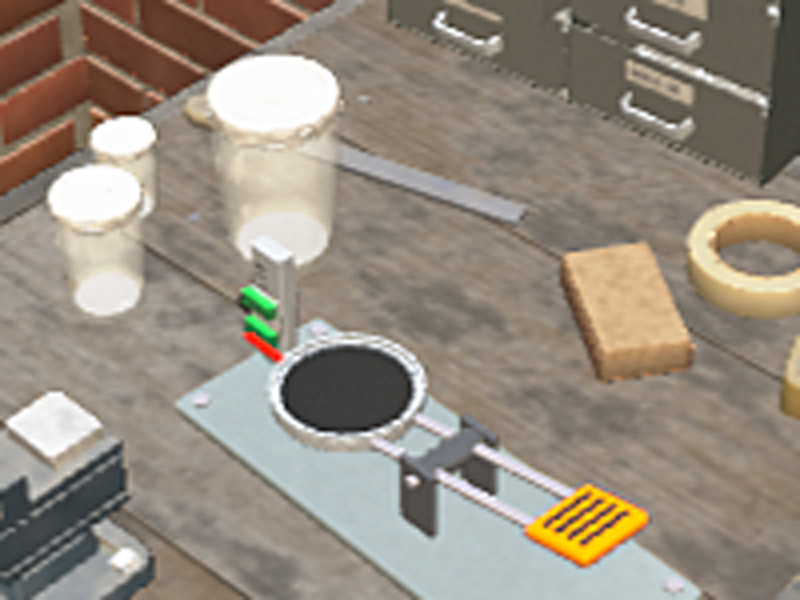

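View pics/d1.png

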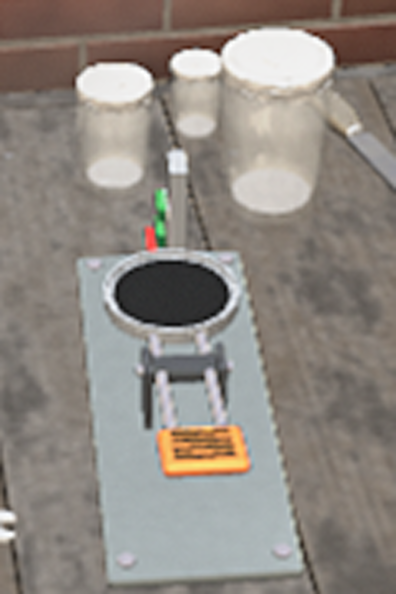

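```bash
cat >> h.py <<'E'
def ell(img,box,fn):
    x0,y0,x1,y1=box; m=fn(img[y0:y1,x0:x1].astype(int)).astype(np.uint8)
    cs,_=cv2.findContours(m,cv2.RETR_EXTERNAL,cv2.CHAIN_APPROX_NONE); k=max(cs,key=cv2.contourArea)
    (x,y),(w,h),a=cv2.fitEllipse(k) ; mm=cv2.moments(m,True); 
    bx=cv2.boundingRect(k)
    return (x+x0,y+y0,w,h,a),(mm["m10"]/mm["m00"]+x0,mm["m01"]/mm["m00"]+y0),(bx[0]+x0,bx[1]+y0,bx[2],bx[3])
E
python3 - <<'E'
from h import *
cs=bot.capture("scene");cd=bot.capture("side")
a=cs["color"];b=cd["color"]
S=lambda x,y:(205+(x+.5)/4-.5,150+(y+.5)/4-.5)
D=lambda x,y:(260+(x+.5)/3.3-.5,155+(y+.5)/3.3-.5)
for n,p,q,fs,ws in [("mid lid",(97,195),(115,83),94,78),("mid bot",(107,294),(115,172),0,0),("large lid",(273,97),(277,57),133,112),("large bot",(284,240),(270,190),0,0),("small lid",(124,137),(196,64),66,53)]:
    X,e=tri(cs,S(*p),cd,D(*q))
    z1=(T(cs)@[*X,1])[2];z2=(T(cd)@[*X,1])[2]
    print(n,X,e,"width",fs/4*z1/cs["fx"],ws/3.3*z2/cd["fx"])
dark=lambda i:(i.max(2)<70)
A=ell(a,(268,228,318,268),dark);B=ell(b,(288,230,336,258),dark)
print(A,B); print("table",tri(cs,A[0][:2],cd,B[0][:2]))
org=lambda i:(i[...,0]>180)&(i[...,2]<70)&(i[...,1]>80)
A=ell(a,(330,265,375,300),org);B=ell(b,(300,275,345,305),org)
print("paddle",tri(cs,A[0][:2],cd,B[0][:2]))
print("corner",[onz(cs,S(*p),12) for p in [(203,401),(320,328),(675,585)]],[onz(cd,D(*p),12) for p in [(95,264),(227,258),(126,559),(282,551)]])
grn=lambda i:(i[...,1]>120)&(i[...,0]<90)&(i[...,2]<130)
red=lambda i:(i[...,0]>180)&(i[...,1]<80)&(i[...,2]<80)
for f in (grn,red):
  for im,bx in((a,(255,210,285,245)),(b,(300,205,325,235))):
    m=f(im[bx[1]:bx[3],bx[0]:bx[2]].astype(int)).astype(np.uint8)
    n,l,st,ce=cv2.connectedComponentsWithStats(m); print(st[1:].tolist(),(ce[1:]+[bx[0],bx[1]]).tolist(), bx[:2])
E
```

```text
mid lid [560.998 193.596  99.668] 2.0259551684613646 width 63.591658240475894 63.33945478045209
mid bot [561.02  196.564  11.042] 1.974503004642852 width 0.0 0.0
large lid [682.965 144.88  140.789] 0.3984556478361106 width 90.73634025224813 88.54328108664888
large bot [682.201 141.825  17.268] 1.7309960752266527 width 0.0 0.0
small lid [639.876 257.74   73.723] 2.8352850473314537 width 47.23743623207823 45.05899840428838
((291.29860496520996, 247.111478805542, 20.18018341064453, 31.614316940307617, 88.13370513916016), (291.3432282003711, 247.15398886827458), (276, 237, 32, 21)) ((311.5753650665283, 243.47682285308838, 18.93641471862793, 33.3170051574707, 89.97891998291016), (311.59737827715355, 243.45880149812734), (295, 234, 34, 20))
table (array([570.304, -30.452,  51.66 ]), np.float64(1.7985270832654667))
paddle (array([ 542.77 , -254.127,   87.318]), np.float64(20.203533251644007))
corner [array([529.774,  65.4  ,  12.   ]), array([635.541,  60.042,  12.   ]), array([ 608.855, -271.348,   12.   ])] [array([525.885,  66.687,  12.   ]), array([630.122,  59.068,  12.   ]), array([ 501.204, -262.34 ,   12.   ]), array([ 604.343, -271.083,   12.   ])]
[[11, 12, 8, 6, 19], [11, 19, 8, 6, 18]] [[269.0, 224.68421052631578], [269.77777777777777, 231.77777777777777]] (255, 210)
[[7, 9, 1, 2, 2], [8, 13, 2, 1, 2], [7, 16, 3, 6, 9]] [[307.0, 214.5], [308.5, 218.0], [307.55555555555554, 223.33333333333334]] (300, 205)
[[11, 23, 9, 7, 24]] [[270.1666666666667, 236.0]] (255, 210)
[[5, 20, 2, 2, 4], [5, 23, 1, 2, 2]] [[305.5, 225.5], [305.0, 228.5]] (300, 205)
```

```bash
cat >> h.py <<'E'
def rel(cmdp,yaw,tgt):
    R=Rn.from_euler("xyz",[np.pi,0,yaw]).as_matrix(); return R.T@(np.array(tgt,float)-cmdp)
E
python3 - <<'E'
from h import *
for t in [(595,150,250),(605,50,215),(610,-50,180),(610,-150,180)]: print(rel(np.array([137.9,506.6,248.7]),2.8758,t))
E
```

```text
[-534.718 -224.009   -1.3  ]
[-570.635 -317.871   33.7  ]
[-601.726 -413.046   68.7  ]
[-627.994 -509.535   68.7  ]
```

Call:
{"op": "play_rows", "data": {
  "moves": [0,-535,-224,0,0,0,-535,-224,0,0,0,-535,-224,0,0,0,-535,-224,0,0,0,-535,-224,0,0,0,-535,-224,0,0,0,-535,-224,0,0,0,-535,-224,0,0]
}}

```text
time: 0.92
tool_pos: [402.0, 300.0, 248.8]
tcp_rot: [3.141, 0.0, 2.876]
contact_force: [0.5, 1.2, -0.1]
grip_width: 92.0
```

```bash
python3 - <<'E'
from h import *
o=bot.get_obs(); print(o["tool_pos"])
print(rel(o["tool_pos"],2.8758,(595,150,250)))
E
```

```text
[402.03  300.02  248.827]
[-225.6    -94.064   -1.173]
```

Call:
{"op": "play_rows", "data": {
  "moves": [0,-226,-94,0,0,0,-226,-94,0,0,0,-226,-94,0,0,0,-226,-94,0,0,0,-226,-94,0,0,0,-226,-94,0,0,0,-226,-94,0,0,0,-226,-94,0,0]
}}

```text
time: 1.58
tool_pos: [594.9, 150.0, 247.6]
tcp_rot: [-3.141, -0.001, 2.873]
contact_force: [-0.5, -0.1, 0.2]
grip_width: 91.9
```

```bash
cat >> h.py <<'E'
import pickle
def snap(name,n="wrist"):
    o=bot.get_obs(); c=bot.capture(n); cv2.imwrite(f"pics/{name}.png",c["color"][:,:,::-1]); pickle.dump((o,c),open(f"{name}.pkl","wb")); return o,c
def load(name): return pickle.load(open(f"{name}.pkl","rb"))
E
python3 - <<'E'
from h import *
o,c=snap("w1"); print(o["time"],o["tool_pos"],o["tcp_rot"],o["joint_positions"])
print(rel(o["tool_pos"],o["tcp_rot"][2],(610,-20,185)))
E
```

```text
1.5833 [594.935 149.953 247.593] [-3.141 -0.001  2.873] [ 0.122  0.509  1.263  0.     1.371 -1.18 ]
[ -59.689 -159.838   62.593]
```

View pics/w1.png

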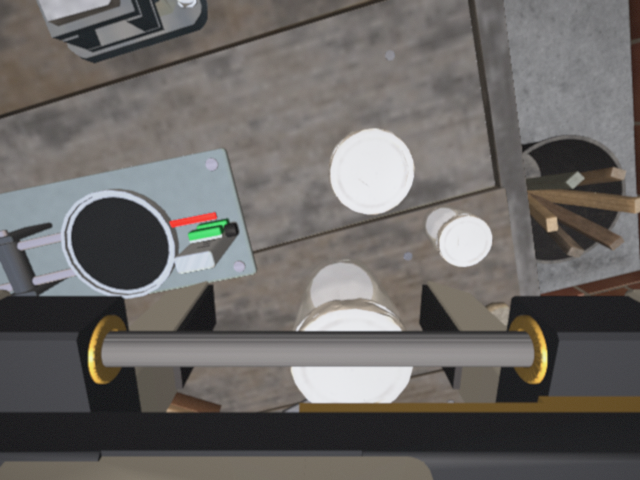

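w1 shows the medium jar's lid at (372,171), the small one at (465,240), the large one partly behind the fingers at (350,350); stand table at (118,243), red pointer (193,219), green tabs (208,230). The medium one (≈64 mm wide, ≈99 mm high) fits; the others are ≈90/140 and ≈46/74 mm.

Call:
{"op": "play_rows", "data": {
  "moves": [0,-30,-80,30,0,0,-60,-160,62,0,0,-60,-160,62,0,0,-60,-160,62,0,0,-60,-160,62,0,0,-60,-160,62,0,0,-60,-160,62,0]
}}

```text
time: 2.22
tool_pos: [609.4, -17.7, 186.9]
tcp_rot: [3.141, -0.001, 2.875]
contact_force: [0.4, 0.6, -0.5]
grip_width: 92.2
```

```bash

python3 - <<'E'
from h import *
o,c=snap("w2"); print(o["time"],o["tool_pos"],o["tcp_rot"],o["joint_positions"])
print(rel(o["tool_pos"],o["tcp_rot"][2],(610,-140,185)))
i=cv2.imread("pics/w1.png"); crop(i,320,120,420,220,6,"pics/w1j.png")
E
```

```text
2.2167 [609.45  -17.653 186.87 ] [ 3.141 -0.001  2.875] [-0.155  0.548  1.368  0.001  1.226 -1.46 ]
[ -32.709 -117.894    1.87 ]
```

View pics/w2.png

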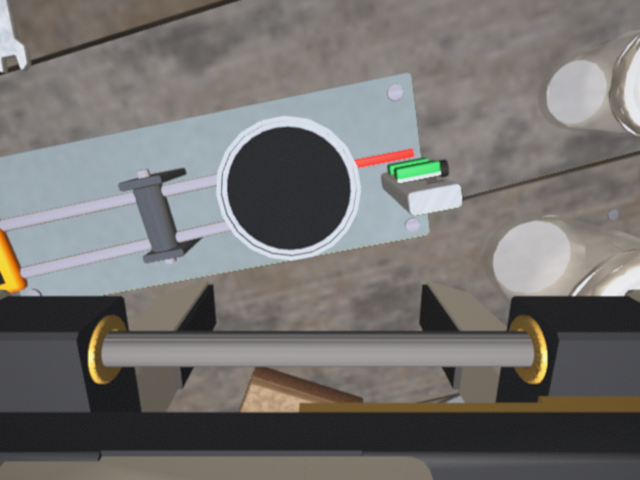

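View pics/w1j.png

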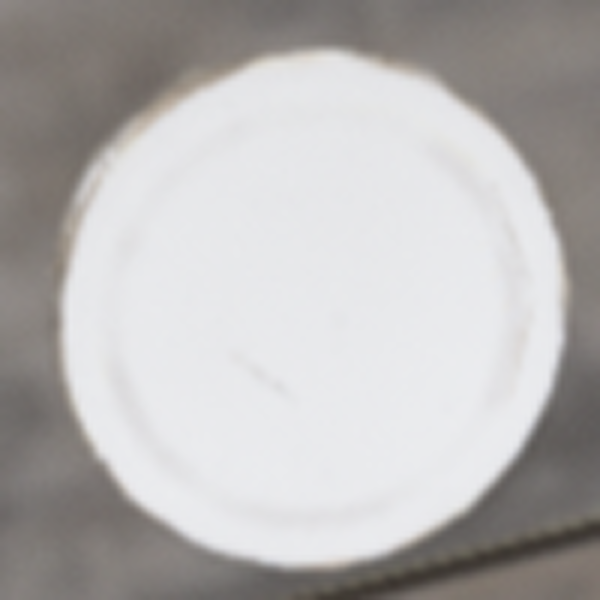

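Call:
{"op": "play_rows", "data": {
  "moves": [0,-15,-60,0,0,0,-30,-115,0,0,0,-30,-115,0,0,0,-30,-115,0,0,0,-30,-115,0,0]
}}

```text
time: 2.68
tool_pos: [609.1, -137.0, 187.5]
tcp_rot: [3.141, 0.001, 2.875]
contact_force: [-0.7, 0.2, -0.2]
grip_width: 92.0
```

```bash

python3 - <<'E'
from h import *
o,c=snap("w3"); print(o["time"],o["tool_pos"],o["tcp_rot"],o["joint_positions"])
i=cv2.imread("pics/w3.png"); crop(i,520,100,640,190,6,"pics/w3m.png")
i=cv2.imread("pics/w2.png"); crop(i,350,130,480,220,6,"pics/w2m.png")
i=cv2.imread("pics/w1.png"); crop(i,150,190,260,280,6,"pics/w1m.png")
E
```

```text
2.6833 [ 609.051 -136.973  187.531] [3.141 0.001 2.875] [-0.344  0.572  1.322  0.001  1.246 -1.649]
```

View pics/w3.png

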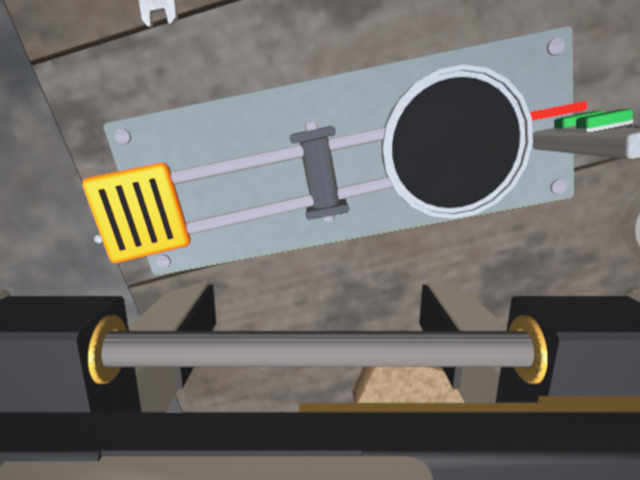

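View pics/w3m.png

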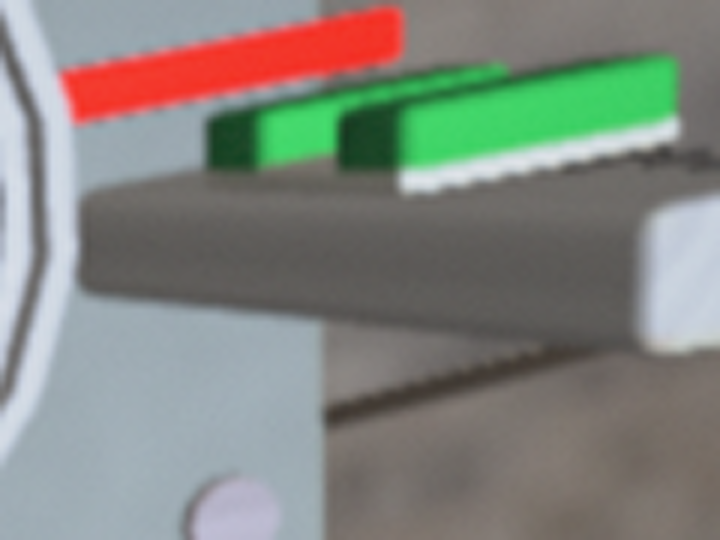

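View pics/w2m.png

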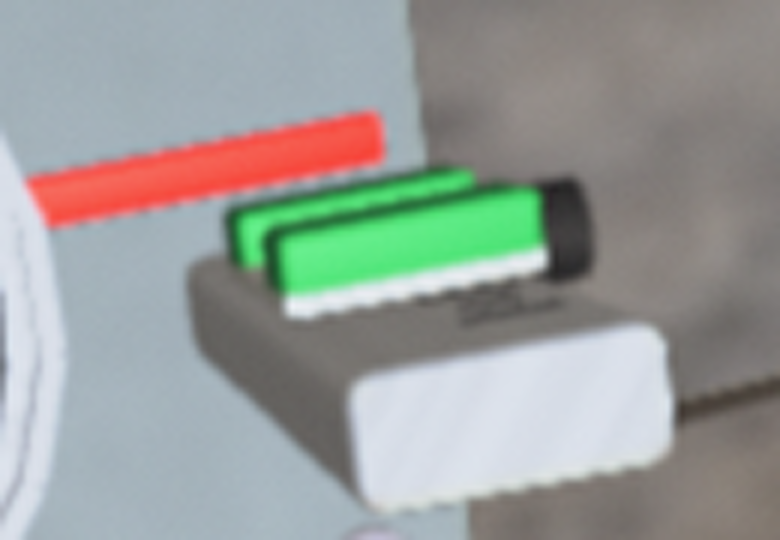

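View pics/w1m.png

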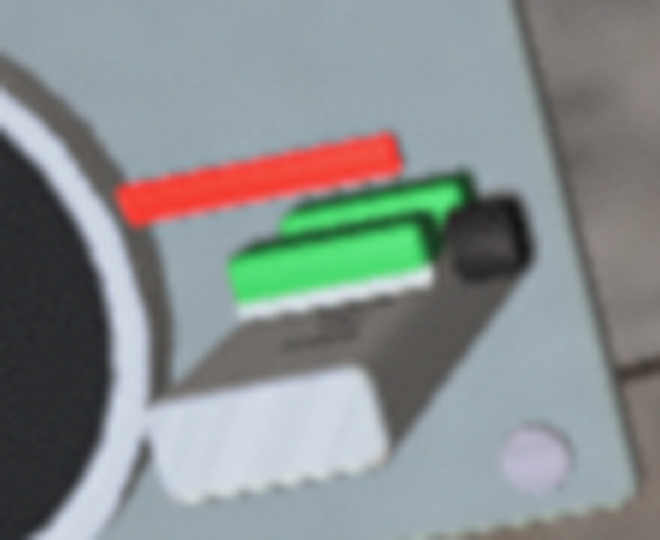

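```bash

python3 - <<'E'
from h import *
v={n:load(n) for n in("w1","w2","w3")}
off={"w1":(150,190),"w2":(350,130),"w3":(520,100)}
def P(n,p): return tuple(off[n][k]+(p[k]+.5)/6-.5 for k in(0,1))
pts={"upL":[(232,258),(275,240),(400,112)],"upR":[(420,222),(545,188),(677,60)],
"loL":[(287,213),(240,212),(258,118)],"loR":[(467,182),(473,172),(508,68)],
"upBackL":[(238,300),(285,293),(400,170)],"upBackR":[(430,268),(548,250),(678,122)],
"tipA":[(395,135),(380,112),(402,8)],"tipB":[(402,172),(383,158),(402,52)]}
ns=["w1","w2","w3"]
def multi(obs):
    A=np.zeros((3,3));b=np.zeros(3)
    L=[]
    for o,d in obs:
        d=d/np.linalg.norm(d);M=np.eye(3)-np.outer(d,d);A+=M;b+=M@o;L.append((o,M))
    X=np.linalg.solve(A,b);return X,[round(float(np.linalg.norm(M@(X-o))),2) for o,M in L]
for k,ps in pts.items():
    r=[ray(v[n][1],P(n,p),v[n][0]) for n,p in zip(ns,ps)]
    X,e=multi(r); X2,e2=multi(r[:1]+r[2:]);print(k,X,e,"w1+w3",X2,e2)
# screws w3
c,o=v["w3"][1],v["w3"][0]
for p in [(122,136),(163,261),(557,46),(559,187)]: print("screw",onz(c,p,13,o))
# table
dark=lambda i:(i.max(2)<70)
A=[ell(v["w1"][1]["color"],(55,180,180,300),dark)[0],ell(v["w2"][1]["color"],(210,110,362,262),dark)[0],ell(v["w3"][1]["color"],(380,60,532,220),dark)[0]]
print(A); 
X,e=multi([ray(v[n][1],a[:2],v[n][0]) for n,a in zip(ns,A)]);print("table",X,e)
# paddle
org=lambda i:(i[...,0]>180)&(i[...,2]<90)&(i[...,1]>80)
im=c["color"][150:275,75:200];m=org(im.astype(int)).astype(np.uint8)
k=np.vstack(cv2.findContours(m,0,1)[0]);(rc)=cv2.minAreaRect(k);pc=(rc[0][0]+75,rc[0][1]+150);print(rc,pc,onz(c,pc,84,o))
# jar lid
wh=lambda i:(i.min(2)>190)
l1=ell(v["w1"][1]["color"],(320,120,425,222),wh);print(l1)
l2=l1[0]
o1,c1=v["w1"]
print("lid",onz(c1,l1[0][:2],97,o1), "diam", )
cs,cd=bot.capture("scene"),bot.capture("side")
ls=ell(cs["color"],(214,188,246,210),wh);ld=ell(cd["color"],(280,172,310,190),wh);print(ls[0],ld[0])
print(multi([ray(c1,l1[0][:2],o1),ray(cs,ls[0][:2]),ray(cd,ld[0][:2])]))
E
```

```text
upL [574.432  44.735  73.235] [0.33, 0.44, 0.38] w1+w3 [574.412  45.005  73.331] [0.25, 0.25]
upR [576.445  72.285  74.25 ] [0.42, 0.38, 0.45] w1+w3 [576.46   72.068  74.12 ] [0.38, 0.38]
loL [574.299  45.264  48.647] [0.33, 0.36, 0.66] w1+w3 [574.458  45.353  48.695] [0.48, 0.48]
loR [576.689  72.544  48.803] [0.22, 0.45, 0.36] w1+w3 [576.722  72.789  48.95 ] [0.16, 0.16]
upBackL [580.093  44.007  74.203] [0.19, 0.05, 0.23] w1+w3 [580.114  44.017  74.21 ] [0.21, 0.21]
upBackR [582.745  71.518  74.842] [0.25, 0.16, 0.19] w1+w3 [582.719  71.432  74.786] [0.2, 0.2]
tipA [567.528  63.826  45.684] [0.07, 0.14, 0.16] w1+w3 [567.569  63.888  45.719] [0.1, 0.1]
tipB [572.655  63.091  46.255] [0.34, 0.19, 0.3] w1+w3 [572.671  63.199  46.313] [0.3, 0.3]
screw [ 502.668 -264.044   13.   ]
screw [ 606.94  -271.545   13.   ]
screw [527.423  67.125  13.   ]
screw [631.902  58.905  13.   ]
[(119.50759887695312, 243.0583610534668, 84.9072265625, 99.2491455078125, 123.85221862792969), (288.3063201904297, 187.74706268310547, 118.63815307617188, 121.39459991455078, 127.86585998535156), (455.5240707397461, 141.9474105834961, 119.54188537597656, 132.93670654296875, 38.774234771728516)]
table [570.579 -27.534  50.087] [0.21, 0.08, 0.13]
((60.500003814697266, 61.5), (93.3880615234375, 86.49169921875), 73.3007583618164) (135.50000381469727, 211.5) [ 555.117 -240.468   84.   ]
((371.5622863769531, 171.2401580810547, 81.93589782714844, 84.80115509033203, 34.878868103027344), (371.5660682226212, 171.26552962298024), (331, 129, 83, 85))
lid [562.137 200.846  97.   ] diam
(228.12285041809082, 198.4152011871338, 15.040687561035156, 22.038311004638672, 77.11189270019531) (294.2447109222412, 179.60726642608643, 11.414834976196289, 22.168729782104492, 89.65916442871094)
(array([562.176, 200.369,  95.774]), [0.62, 1.34, 1.41])
```

```bash

python3 - <<'E'
from h import *
o=bot.get_obs(); print(rel(o["tool_pos"],o["tcp_rot"][2],(562,200.6,187.5)))
E
```

```text
[132.702 311.77   -0.267]
```

Call:
{"op": "play_rows", "data": {
  "moves": [0,16,38,0,0,0,32,76,0,0,0,48,114,0,0,0,64,151,0,0,0,80,188,0,0,0,96,226,0,0,0,112,263,0,0,0,124,292,0,0]
}}

```text
time: 3.5
tool_pos: [563.9, 181.9, 187.2]
tcp_rot: [3.141, -0.0, 2.88]
contact_force: [0.1, -0.4, 0.3]
grip_width: 92.3
```

```bash

python3 - <<'E'
from h import *
o=bot.get_obs(); print(o["tool_pos"],rel(o["tool_pos"],o["tcp_rot"][2],(562,200.6,120)))
E
```

```text
[563.902 181.949 187.249] [ 6.662 17.524 67.249]
```

Call:
{"op": "play_rows", "data": {
  "moves": [0,8,19,0,0,0,8,19,20,0,0,8,19,40,0,0,8,19,50,0,0,8,19,50,0,0,8,19,50,0]
}}

```text
time: 4.0
tool_pos: [562.6, 198.1, 136.8]
tcp_rot: [-3.141, -0.001, 2.877]
contact_force: [0.4, 0.7, 0.6]
grip_width: 91.8
```

```bash

python3 - <<'E'
from h import *
o,c=snap("w4"); print(o["tool_pos"],o["tcp_rot"],rel(o["tool_pos"],o["tcp_rot"][2],(562,200.6,66)))
_,c=snap("sc4","scene"); crop(cv2.imread("pics/sc4.png"),190,130,310,230,6,"pics/sc4c.png")
_,c=snap("sd4","side"); crop(cv2.imread("pics/sd4.png"),240,120,360,220,6,"pics/sd4c.png")
E
```

```text
[562.627 198.085 136.842] [-3.141 -0.001  2.877] [ 1.263  2.264 70.842]
```

View pics/sc4c.png

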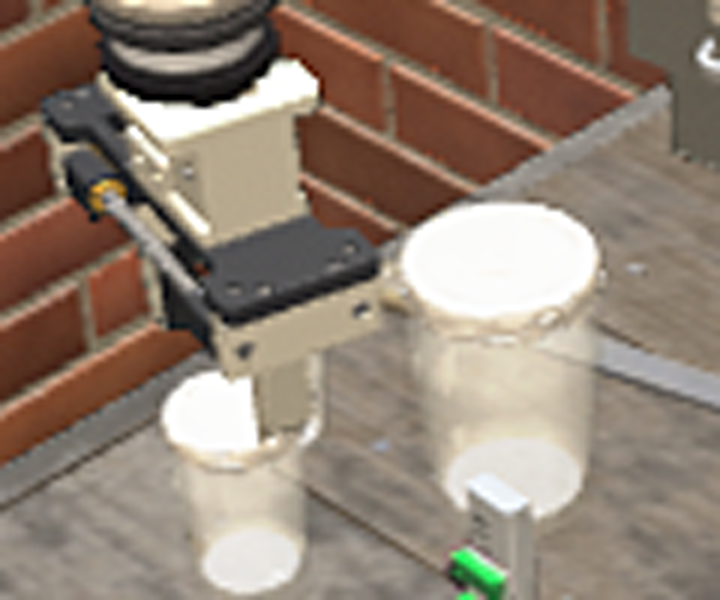

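View pics/w4.png

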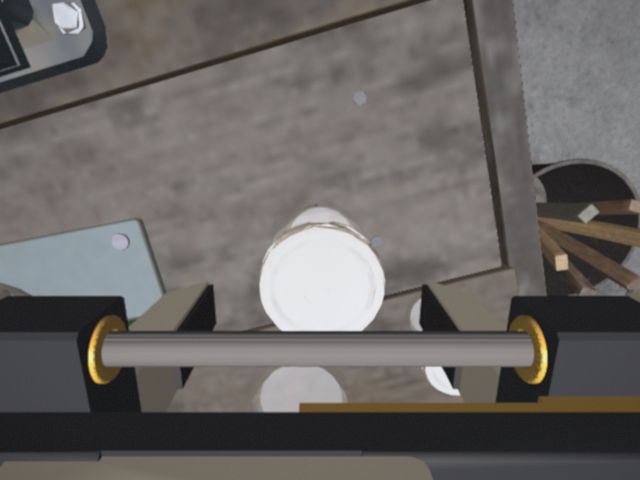

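View pics/sd4c.png

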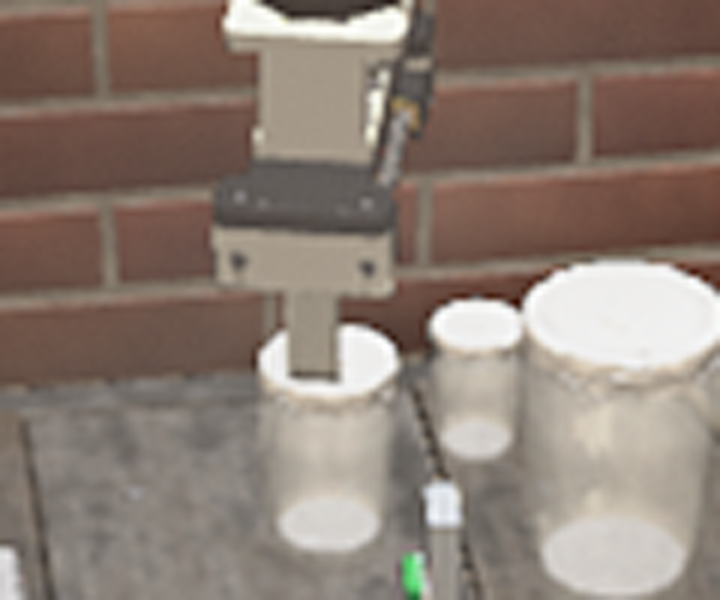

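The pictures show the open fingers straddling the medium jar: in w4 its lid spans columns 260–385, about 2 mm off centre along tool y, as computed.

Call:
{"op": "play_rows", "data": {
  "moves": [0,1,2,10,0,0,1,2,35,0,0,1,2,55,0,0,1,2,70,0,0,1,2,70,0,0,1,2,70,0,0,1,2,70,0]
}}

```text
time: 4.73
tool_pos: [563.4, 199.6, 67.7]
tcp_rot: [3.141, 0.002, 2.876]
contact_force: [-0.8, 0.8, 0.6]
grip_width: 92.2
```

```bash

python3 - <<'E'
from h import *
o=bot.get_obs(); print(o["tool_pos"],o["contact_force"],rel(o["tool_pos"],o["tcp_rot"][2],(562,200.6,66)))
E
```

```text
[563.352 199.614  67.692] [-0.769  0.761  0.573] [1.564 0.596 1.692]
```

Call:
{"op": "play_rows", "data": {
  "moves": [120,0,0,0,0,255,0,0,0,0,255,0,0,0,0,255,0,0,0,0,255,0,0,0,0,255,0,0,0,0,255,0,0,0,0,255,0,0,0,0]
}}

```text
time: 5.4
tool_pos: [562.9, 199.7, 67.1]
tcp_rot: [3.141, 0.001, 2.876]
contact_force: [-0.0, 0.9, 3.0]
grip_width: 61.9
```

Call:
{"op": "play_rows", "data": {
  "moves": [255,0,0,0,0,255,0,0,-5,0,255,0,0,-15,0,255,0,0,-30,0,255,0,0,-30,0]
}}

```text
time: 5.82
tool_pos: [563.8, 199.7, 99.3]
tcp_rot: [3.14, 0.003, 2.876]
contact_force: [1.1, 0.1, -4.1]
grip_width: 62.2
```

```bash

python3 - <<'E'
from h import *
_,c=snap("sd5","side"); crop(cv2.imread("pics/sd5.png"),240,120,360,220,6,"pics/sd5c.png")
E
```

```text
(no output)
```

View pics/sd5c.png

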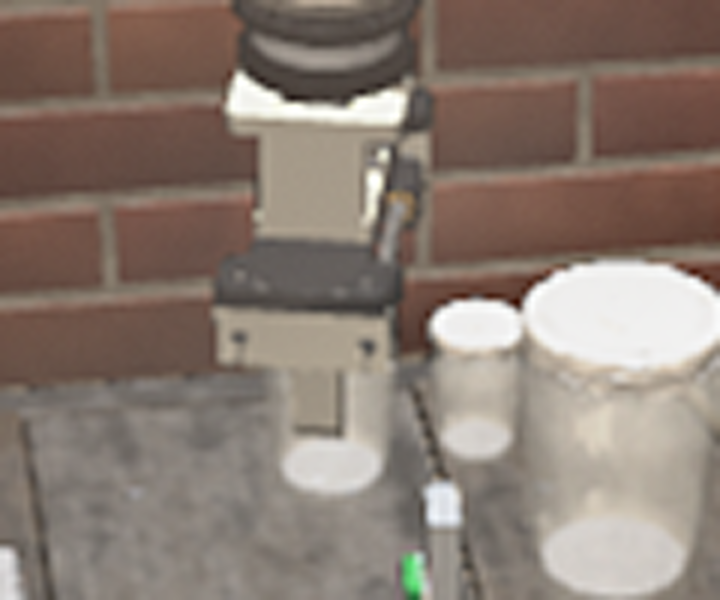

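```bash

python3 - <<'E'
from h import *
o=bot.get_obs(); print(o["tool_pos"],rel(o["tool_pos"],2.876,(571,-27.5,220)), np.degrees(2.876-(np.pi/2-.0746)))
E
```

```text
[563.418 199.613  98.108] [ -66.929 -217.159 -121.892] 79.0569270313007
```

Call:
{"op": "play_rows", "data": {
  "moves": [255,0,0,-30,0,255,0,0,-60,0,255,0,0,-95,0,255,0,0,-122,0,255,-5,-16,-122,7,255,-12,-39,-122,14,255,-20,-65,-122,21,255,-28,-91,-122,28]
}}

```text
time: 6.53
tool_pos: [565.0, 103.6, 217.9]
tcp_rot: [-3.14, -0.001, 2.382]
contact_force: [1.1, 0.7, -3.7]
grip_width: 62.3
```

```bash

python3 - <<'E'
from h import *
o=bot.get_obs(); print(o["tool_pos"],rel(o["tool_pos"],o["tcp_rot"][2],(571,-27.5,220)), np.degrees(o["tcp_rot"][2]-(np.pi/2-.0746)))
E
```

```text
[565.026 103.574 217.889] [-94.576 -90.947  -2.111] 50.76291519107341
```

Call:
{"op": "play_rows", "data": {
  "moves": [255,-19,-18,0,7,255,-38,-36,0,14,255,-57,-54,0,21,255,-76,-73,0,28,255,-94,-91,0,35,255,-94,-91,0,42,255,-94,-91,0,49,255,-94,-91,0,51]
}}

```text
time: 7.2
tool_pos: [571.3, -27.1, 217.6]
tcp_rot: [-3.14, -0.0, 1.489]
contact_force: [-0.3, -0.5, -3.2]
grip_width: 62.3
```

Call:
{"op": "play_rows", "data": {
  "moves": [255,0,0,0,0,255,0,0,0,0]
}}

```text
time: 7.37
tool_pos: [571.5, -26.4, 218.0]
tcp_rot: [-3.14, -0.0, 1.498]
contact_force: [-0.2, -0.3, -3.6]
grip_width: 62.2
```

```bash

python3 - <<'E'
from h import *
o=bot.get_obs(); print(o["tool_pos"],o["tcp_rot"],o["joint_positions"],rel(o["tool_pos"],o["tcp_rot"][2],(571,-27.5,117)))
_,c=snap("sc6","scene"); crop(cv2.imread("pics/sc6.png"),240,120,400,300,3.3,"pics/sc6c.png")
_,c=snap("sd6","side"); crop(cv2.imread("pics/sd6.png"),250,120,390,260,4,"pics/sd6c.png")
E
```

```text
[571.483 -26.356 217.965] [-3.14  -0.     1.498] [-0.18   0.454  1.438  0.     1.251 -0.108] [ -1.176  -0.399 100.965]
```

View pics/sc6c.png

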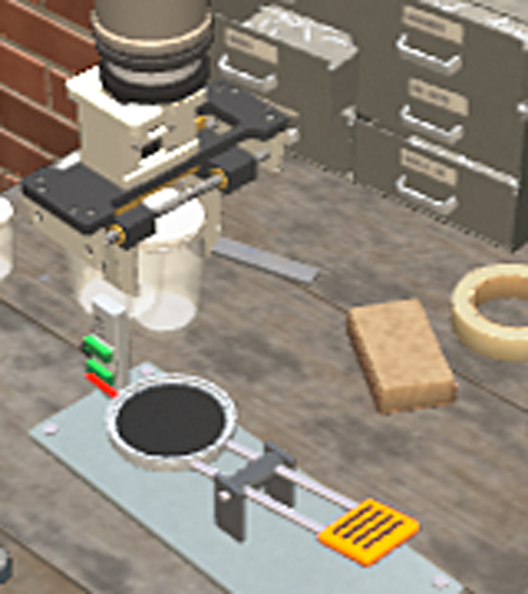

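View pics/sd6c.png

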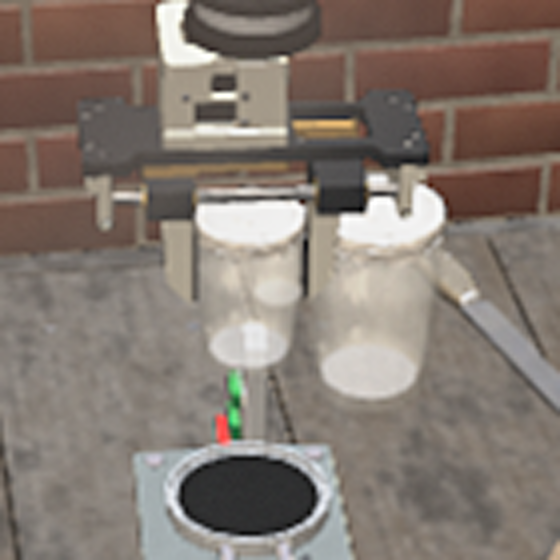

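Call:
{"op": "play_rows", "data": {
  "moves": [255,-1,0,15,0,255,-1,0,40,0,255,-1,0,65,0,255,-1,0,85,0,255,-1,0,92,0,255,-1,0,94,0,255,-1,0,94,0]
}}

```text
time: 8.05
tool_pos: [572.1, -27.3, 124.9]
tcp_rot: [3.142, -0.0, 1.498]
contact_force: [-0.1, -0.1, -3.7]
grip_width: 62.2
```

Call:
{"op": "play_rows", "data": {
  "moves": [255,0,0,2,0,255,0,0,3,0,255,0,0,4,0,255,0,0,4,0]
}}

```text
time: 8.38
tool_pos: [572.1, -27.3, 121.3]
tcp_rot: [3.141, 0.0, 1.497]
contact_force: [-0.3, -0.2, -4.0]
grip_width: 62.2
```

```bash

python3 - <<'E'
from h import *
o=bot.get_obs(); print(o["tool_pos"],o["contact_force"],rel(o["tool_pos"],o["tcp_rot"][2],(571,-27.5,117)))
_,c=snap("sc7","scene"); crop(cv2.imread("pics/sc7.png"),240,150,340,270,5,"pics/sc7c.png")
_,c=snap("sd7","side"); crop(cv2.imread("pics/sd7.png"),270,150,370,270,5,"pics/sd7c.png")
E
```

```text
[572.051 -27.332 121.265] [-0.326 -0.192 -4.046] [-0.245 -1.035  4.265]
```

View pics/sc7c.png

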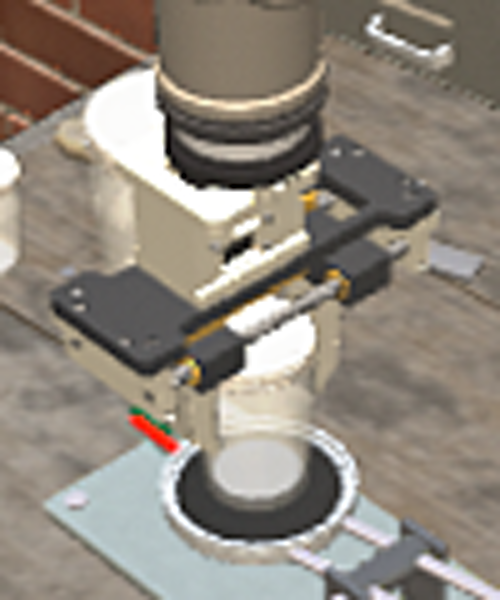

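View pics/sd7c.png

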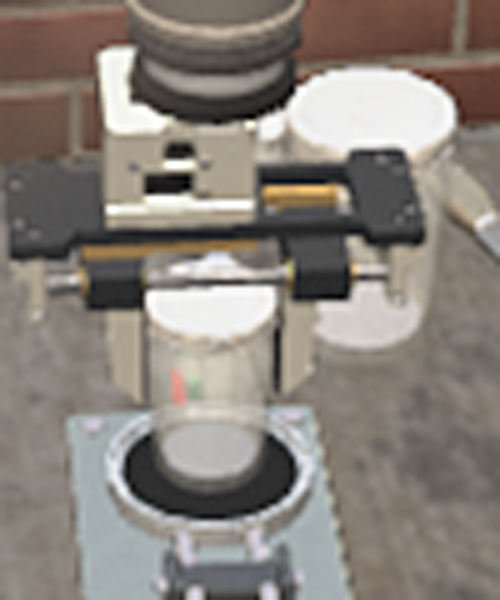

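Call:
{"op": "play_rows", "data": {
  "moves": [255,0,-1,1,0,255,0,-1,2,0,255,0,-1,3,0,255,0,-1,3,0]
}}

```text
time: 8.82
tool_pos: [570.7, -27.3, 117.4]
tcp_rot: [-3.141, -0.0, 1.497]
contact_force: [0.2, -0.3, -3.9]
grip_width: 62.1
```

Call:
{"op": "play_rows", "data": {
  "moves": [255,0,0,1,0,255,0,0,1,0]
}}

```text
time: 8.98
tool_pos: [570.9, -27.2, 116.9]
tcp_rot: [3.141, -0.0, 1.497]
contact_force: [0.0, -0.2, -1.5]
grip_width: 62.1
```

Contact beginning; a little further.

Call:
{"op": "play_rows", "data": {
  "moves": [255,0,0,0.5,0,255,0,0,0.5,0]
}}

```text
time: 9.15
tool_pos: [571.0, -27.2, 116.7]
tcp_rot: [3.141, -0.0, 1.497]
contact_force: [-0.1, 0.5, 1.0]
grip_width: 62.0
```

Call:
{"op": "play_rows", "data": {
  "moves": [70,0,0,0,0,50,0,0,0,0,30,0,0,0,0,0,0,0,0,0,0,0,0,0,0,0,0,0,0,0,0,0,0,0,0]
}}

```text
time: 9.73
tool_pos: [570.8, -27.3, 116.2]
tcp_rot: [3.142, -0.0, 1.497]
contact_force: [-0.2, -0.8, -0.8]
grip_width: 91.6
```

Call:
{"op": "play_rows", "data": {
  "moves": [0,0,0,-5,0,0,0,0,-20,0,0,0,0,-45,0,0,0,0,-80,0,0,0,0,-110,0,0,0,0,-120,0,0,0,0,-120,0]
}}

```text
time: 10.32
tool_pos: [572.2, -27.4, 239.8]
tcp_rot: [3.135, 0.001, 1.497]
contact_force: [-0.8, 0.5, -1.1]
grip_width: 92.0
```

```bash

python3 - <<'E'
from h import *
o,c=snap("w8"); print(o["tool_pos"],o["tcp_rot"],o["contact_force"],rel(o["tool_pos"],o["tcp_rot"][2],(555,-240.5,200)))
_,c=snap("sc8","scene"); crop(cv2.imread("pics/sc8.png"),240,170,400,310,5,"pics/sc8c.png")
E
```

```text
[572.216 -27.443 239.785] [3.135 0.001 1.497] [-0.823  0.468 -1.132] [-213.746   -1.492   39.785]
```

View pics/sc8c.png

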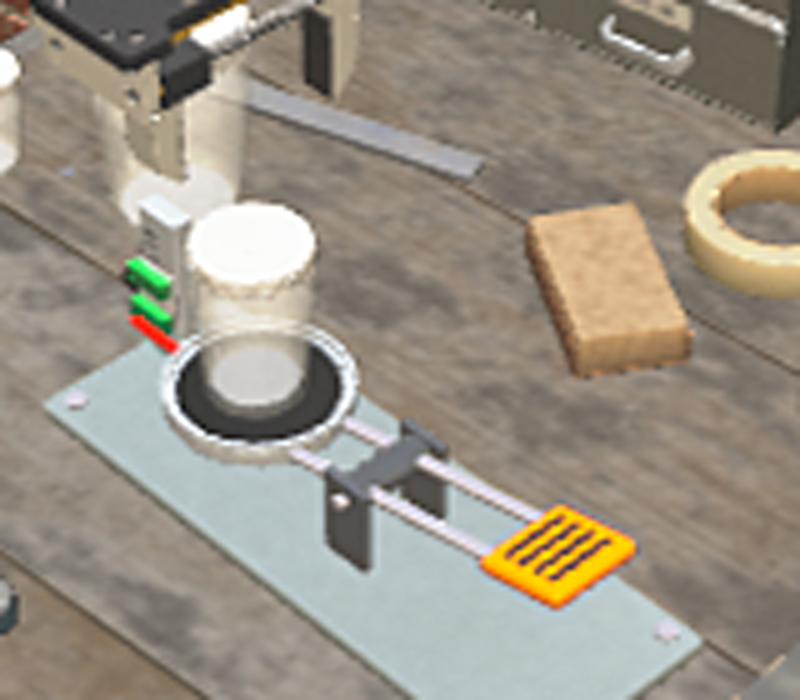

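View pics/w8.png

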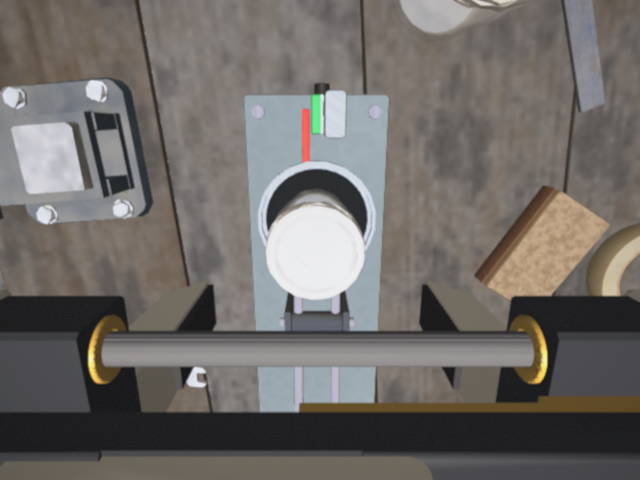

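Call:
{"op": "play_rows", "data": {
  "moves": [0,-30,0,0,0,0,-70,0,0,0,255,-110,0,0,0,255,-150,-1,0,0,255,-190,-1,10,0,255,-213,-1,40,0,255,-213,-1,80,0,255,-213,-1,105,0]
}}

```text
time: 11.08
tool_pos: [551.3, -240.4, 125.5]
tcp_rot: [-3.135, -0.003, 1.494]
contact_force: [-0.2, 1.4, 0.2]
grip_width: 56.4
```

Call:
{"op": "play_rows", "data": {
  "moves": [255,0,0,5,0,255,0,0,10,0,255,0,0,10,0]
}}

```text
time: 11.33
tool_pos: [554.0, -239.2, 120.5]
tcp_rot: [-3.14, -0.001, 1.497]
contact_force: [-0.6, 0.0, -0.2]
grip_width: 36.5
```

```bash

python3 - <<'E'
from h import *
o,c=snap("w9"); print(o["tool_pos"],o["tcp_rot"],o["contact_force"],rel(o["tool_pos"],o["tcp_rot"][2],(555,-240.5,108)))
_,c=snap("sc9","scene"); crop(cv2.imread("pics/sc9.png"),240,170,400,310,5,"pics/sc9c.png")
_,c=snap("sd9","side"); crop(cv2.imread("pics/sd9.png"),260,200,380,320,5,"pics/sd9c.png")
E
```

```text
[ 554.02  -239.207  120.454] [-3.14  -0.001  1.497] [-0.619  0.031 -0.25 ] [-1.218  1.072 12.454]
```

View pics/sc9c.png

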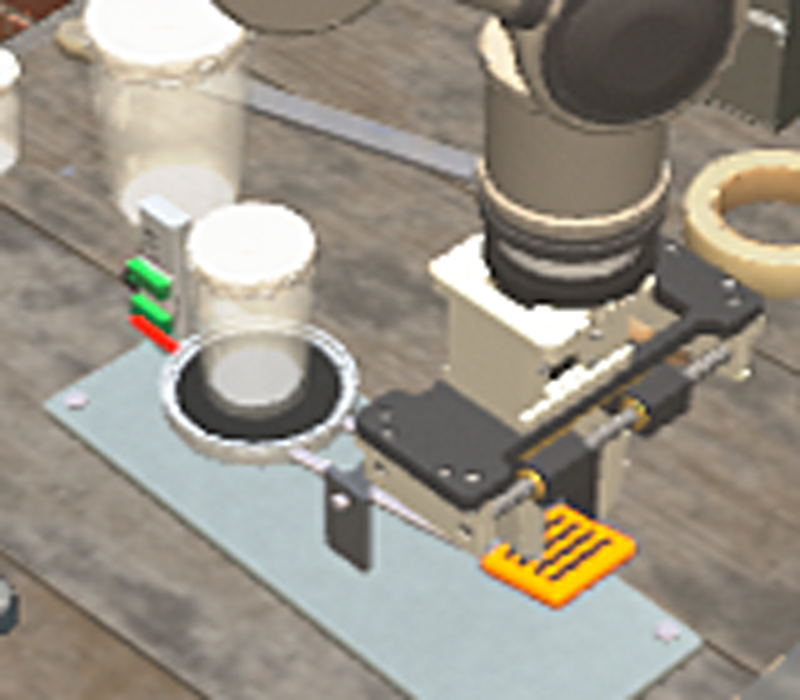

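View pics/sd9c.png

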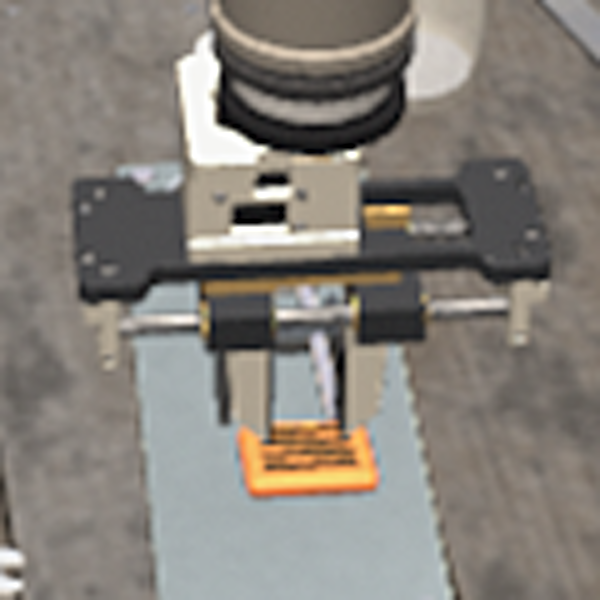

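Call:
{"op": "play_rows", "data": {
  "moves": [255,-1,1,0,0,255,-1,1,2,0,255,-1,1,4,0,255,-1,1,5,0,255,-1,1,6,0,255,-1,1,7,0,255,-1,1,8,0,255,-1,1,8,0]
}}

```text
time: 12.15
tool_pos: [554.9, -240.6, 112.9]
tcp_rot: [-3.141, -0.0, 1.497]
contact_force: [0.5, -0.1, -0.0]
grip_width: 0.3
```

Call:
{"op": "play_rows", "data": {
  "moves": [255,0,0,1,0,255,0,0,2,0,255,0,0,3,0,255,0,0,3,0]
}}

```text
time: 12.48
tool_pos: [555.1, -240.8, 110.3]
tcp_rot: [3.141, 0.0, 1.497]
contact_force: [-0.4, -0.4, 2.8]
grip_width: 0.1
```

Call:
{"op": "play_rows", "data": {
  "moves": [255,0,0,1,0,255,0,0,2,0,255,0,0,2,0]
}}

```text
time: 12.73
tool_pos: [555.2, -241.1, 108.7]
tcp_rot: [3.141, 0.001, 1.497]
contact_force: [-1.4, -0.2, 5.7]
grip_width: 0.5
```

Call:
{"op": "play_rows", "data": {
  "moves": [255,0,0,1,0,255,0,0,2,0,255,0,0,4,0,255,0,0,5,0,255,0,0,6,0,255,0,0,7,0,255,0,0,8,0,255,0,0,8,0]
}}

```text
time: 13.4
tool_pos: [555.4, -242.1, 101.1]
tcp_rot: [3.14, 0.002, 1.497]
contact_force: [-2.2, -3.6, 5.7]
grip_width: 0.8
```

```bash

cat >> h.py <<'E'
def subpix(c,z=None):
    a=c["color"].astype(int)[205:250,255:290]
    r,g,b=a[...,0],a[...,1],a[...,2]
    out={}
    for k,w in (("g",np.clip(g-np.maximum(r,b)-40,0,None)),("r",np.clip(r-np.maximum(g,b)-60,0,None))):
        m=(w>0).astype(np.uint8); n,l,st,_=cv2.connectedComponentsWithStats(m)
        out[k]=[]
        for i in range(1,n):
            if st[i,4]<6: continue
            ys,xs=np.where(l==i); ww=w[ys,xs]
            out[k].append((round((xs*ww).sum()/ww.sum()+255,2),round((ys*ww).sum()/ww.sum()+205,2),int(st[i,0]+255),int(st[i,1]+205),int(st[i,2]),int(st[i,3])))
    return out
E
python3 - <<'E'
from h import *
o=bot.get_obs(); print(o["time"],o["tool_pos"],o["contact_force"])
_,c=snap("sc10","scene"); crop(cv2.imread("pics/sc10.png"),255,200,315,245,12,"pics/sc10c.png")
print(subpix(load("sc9")[1]));print(subpix(c))
# predicted pixels
for X in [(574.4,45,74),(576.5,72,74),(574.4,45,62),(574.4,45,50),(576.5,72,50),(574.4,45,56),(576.5,72,56),(570,63.5,44),(570,63.5,56),(568,40,44)]: print(X,proj(c,X))
E
```

```text
13.4 [ 555.351 -242.051  101.127] [-2.23  -3.636  5.706]
{'g': [(np.float64(269.4), np.float64(227.66), 265, 221, 10, 15)], 'r': [(np.float64(270.24), np.float64(236.12), 266, 233, 10, 8)]}
{'g': [(np.float64(269.39), np.float64(227.22), 265, 221, 10, 14)], 'r': [(np.float64(270.22), np.float64(234.34), 266, 231, 10, 8)]}
(574.4, 45, 74) [271.452 227.399]
(576.5, 72, 74) [264.858 222.602]
(574.4, 45, 62) [271.693 230.884]
(574.4, 45, 50) [271.931 234.334]
(576.5, 72, 50) [265.399 229.521]
(574.4, 45, 56) [271.812 232.613]
(576.5, 72, 56) [265.265 227.804]
(570, 63.5, 44) [266.    233.794]
(570, 63.5, 56) [265.733 230.366]
(568, 40, 44) [271.651 238.054]
```

View pics/sc10c.png

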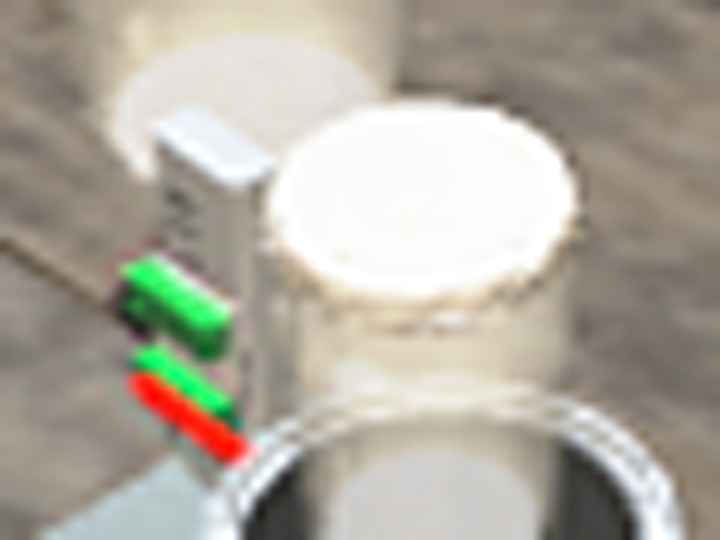

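Call:
{"op": "play_rows", "data": {
  "moves": [255,0,0,1,0,255,0,0,2,0,255,0,0,3,0,255,0,0,4,0,255,0,0,5,0,255,0,0,5,0]
}}

```text
time: 13.95
tool_pos: [555.5, -242.3, 96.3]
tcp_rot: [3.139, 0.003, 1.497]
contact_force: [-1.3, -4.3, 7.0]
grip_width: 0.2
```

```bash

cat >> h.py <<'E'
def lift(c0,c1):
    g=[cv2.cvtColor(c["color"],cv2.COLOR_RGB2GRAY).astype(np.float32) for c in (c0,c1)]
    out=[]
    s=(proj(c0,(570.6,-27.5,50))-proj(c0,(570.6,-27.5,60)))[1]/10
    for bx in ((276,206,306,232),):
        t=g[0][bx[1]:bx[3],bx[0]:bx[2]]
        W=np.eye(2,3,dtype=np.float32)
        _,W=cv2.findTransformECC(g[0][bx[1]:bx[3],bx[0]:bx[2]],g[1][bx[1]:bx[3],bx[0]:bx[2]],W,cv2.MOTION_TRANSLATION,(3,200,1e-6),None,3)
        out.append((W[0,2],W[1,2],-W[1,2]/s))
    r0,r1=[subpix(c)["r"][0][1] for c in(c0,c1)]; s2=(proj(c0,(570,55,45))-proj(c0,(570,55,55)))[1]/10
    return out,(r0-r1)/s2,s,s2
E
python3 - <<'E'
from h import *
o=bot.get_obs(); print(o["time"],o["tool_pos"],o["contact_force"])
_,c=snap("sc11","scene"); crop(cv2.imread("pics/sc11.png"),255,200,315,245,12,"pics/sc11c.png")
c9=load("sc9")[1]
print(lift(c9,load("sc10")[1]),lift(c9,c), lift(c9,load("sc8")[1]))
E
```

```text
13.95 [ 555.519 -242.302   96.295] [-1.251 -4.311  7.01 ]
([(np.float32(-0.037729666), np.float32(-2.0532691), np.float64(7.110982331214536))], np.float64(6.22742429716771), np.float64(0.288746203018934), np.float64(0.2858324589846177)) ([(np.float32(-0.12063466), np.float32(-3.117027), np.float64(10.795040806447838))], np.float64(9.621020683826513), np.float64(0.288746203018934), np.float64(0.2858324589846177)) ([(np.float32(-0.009035563), np.float32(0.0015110193), np.float64(-0.005233036104121384))], np.float64(0.0), np.float64(0.288746203018934), np.float64(0.2858324589846177))
```

View pics/sc11c.png

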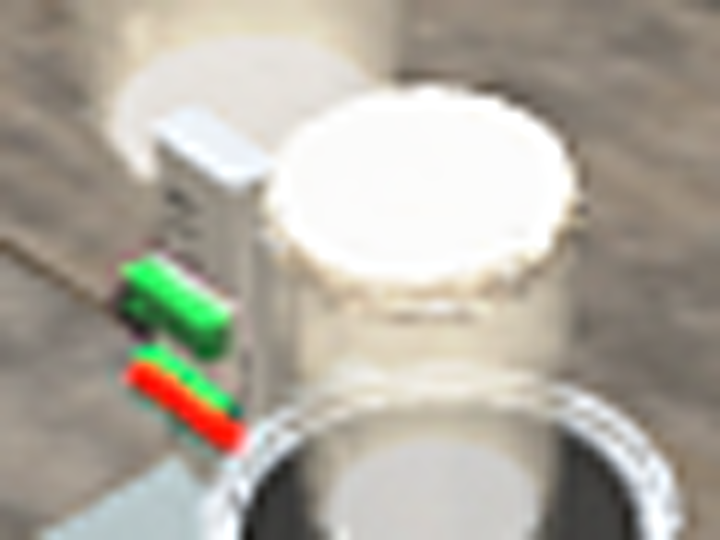

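Call:
{"op": "play_rows", "data": {
  "moves": [255,0,0,0.5,0,255,0,0,1,0,255,0,0,1,0,255,0,0,1,0,255,0,0,1,0]
}}

```text
time: 14.42
tool_pos: [555.5, -242.4, 95.5]
tcp_rot: [3.139, 0.003, 1.497]
contact_force: [-1.8, -3.8, 6.7]
grip_width: 0.4
```

```bash

python3 - <<'E'
from h import *
o=bot.get_obs(); print(o["time"],o["tool_pos"],o["contact_force"],o["dq"])
_,c=snap("sc12","scene"); crop(cv2.imread("pics/sc12.png"),240,170,400,310,5,"pics/sc12c.png")
c9=load("sc9")[1]
print(lift(c9,c),subpix(c))
snap("sd12","side"); crop(cv2.imread("pics/sd12.png"),260,160,380,320,4,"pics/sd12c.png")
snap("w12")
E
```

```text
14.4167 [ 555.546 -242.369   95.493] [-1.823 -3.764  6.733] [-0.002 -0.    -0.001  0.    -0.     0.001]
([(np.float32(-0.08742599), np.float32(-3.2791836), np.float64(11.356629427123238))], np.float64(9.970875981420184), np.float64(0.288746203018934), np.float64(0.2858324589846177)) {'g': [(np.float64(269.41), np.float64(226.23), 265, 221, 10, 13)], 'r': [(np.float64(270.13), np.float64(233.27), 266, 230, 10, 7)]}
```

View pics/sc12c.png

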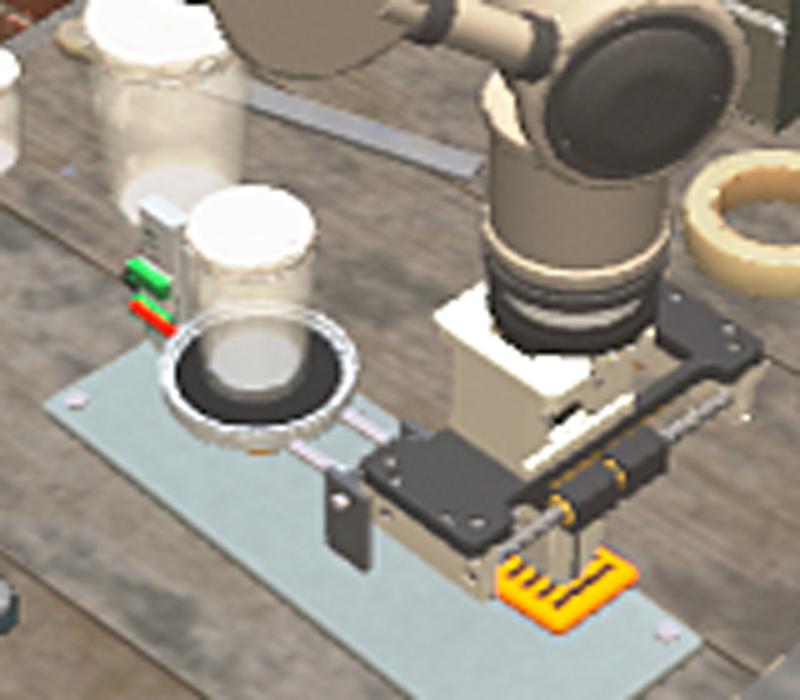

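View pics/sd12c.png

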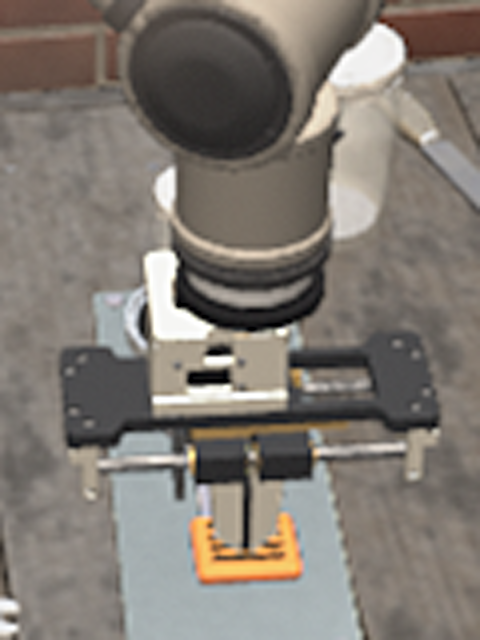

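View pics/w12.png

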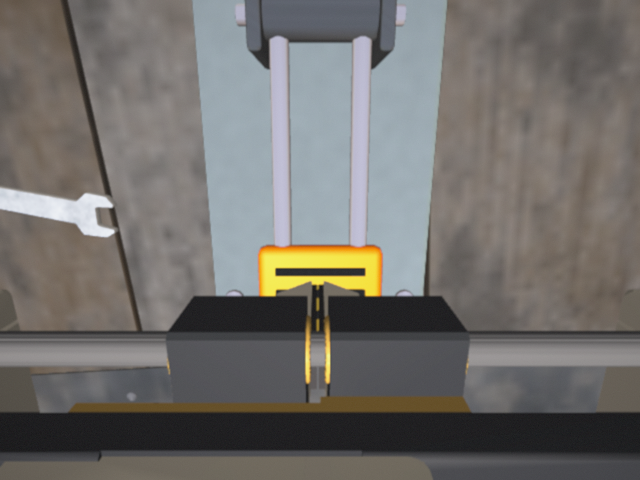

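Call:
{"op": "play_rows", "data": {
  "moves": [255,0,0,0,0,255,0,0,0,0,255,0,0,0,0,255,0,0,0,0,255,0,0,0,0,255,0,0,0,0]
}}

```text
time: 15.07
tool_pos: [555.5, -242.4, 95.5]
tcp_rot: [3.139, 0.003, 1.497]
contact_force: [-1.7, -3.5, 6.5]
grip_width: 0.5
```

```bash

python3 - <<'E'
from h import *
_,c=snap("sc13","scene"); c9=load("sc9")[1]
o=bot.get_obs(); print(o["tool_pos"],o["contact_force"],lift(c9,c),subpix(c))
bot.close_job()
E
```

```text
[ 555.543 -242.351   95.472] [-1.867 -4.33   6.872] ([(np.float32(-0.07204907), np.float32(-3.2519512), np.float64(11.26231681542883))], np.float64(9.935890451660846), np.float64(0.288746203018934), np.float64(0.2858324589846177)) {'g': [(np.float64(269.4), np.float64(226.23), 265, 221, 10, 13)], 'r': [(np.float64(270.13), np.float64(233.28), 266, 230, 10, 7)]}
the job is handed in; nothing more can be done
```

I stood the 64 mm jar on the lift table, let go of it, and pressed the paddle down with the closed fingers. I handed the job in at about 15 s while still holding the paddle, at about 6.9 N upward on the tool. In the last pictures the jar stands upright on the table and the gripper touches only the paddle. The oil can was never approached and nothing came near the marker, though I did not measure either again at the end.

- **Lift needed:** the wrist views put the middle of the window about 11 mm above the pointer's rest height, ±0.7 mm.
- **Lift reached:** the last checks disagreed slightly. Tracking the jar lid gave 11.3 mm, the paddle's travel about 11.0 mm, and the red pointer's colour centroid 9.9 mm. The centroid is the least certain because the background behind the pointer changes as it rises.
- **Steadiness:** the TCP pose did not change between the last two readings, 0.65 s apart, and the lift changed by only about 0.1 mm.
- **Level with the window:** this rests on these numbers, because the scene camera looks down at an angle and cannot show it directly.

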